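# Fit the centrifuge rotor and tug-test its catch

## Robot

A 7-joint arm with a two-finger parallel gripper is mounted at the origin on the work surface. World frame = base frame: x ahead of the robot, y to its left, z up, the work surface at z = 0. Lengths are in m, angles in degrees, forces in N, time in s.
With the tool pointing down it reaches from about 0.425 to 0.875 m from the base axis. Payload 4.7 kg.
Tool frame: the origin (TCP) lies midway between the tips of the shut fingers; the grasp point (between the pads) lies 19 mm behind it; z points along the fingers, x is the direction in which the jaws open and shut, and the axes are right-handed (so a half turn about z gives the same grasp; the last joint's range is limited). The gripper opens to 87 mm and grips with 3 to 60 N. Pads are 19 mm wide; open, the fingers measure 117 mm over their backs; the gripper's body (75 mm by 190 mm) begins 51 mm behind the grasp point.
Start: joints at [76.782, 18.392, -4.016, 83.108, 1.295, 78.541, -3.26], TCP at [0.158, -0.631, 0.223] pointing down, gripper open.
Joint ranges: [-163.93, 163.93], [-17.29, 119.83], [-79.2, 71.16], [3.27, 140.29], [-89.18, 269.18], [5.43, 117.66], [-154.24, 154.24]. Speed limits (degrees/s): [147.25, 147.25, 180, 180, 180, 180, 180].

## Interface

Orientations are given as [roll, pitch, yaw] about the fixed x, y, z axes, in that order (R = Rz(yaw) Ry(pitch) Rx(roll)).
In Python, from cell import telemetry, optics, env gives the robot as it stands.
- The arm moves only by the tool arm_command, never from a script. Its arguments are lists of equal length, an entry for each row: "translation": the shift along the tool's x, y, z in cm, a list of three; "twist": the turn about the tool's z in degrees. In form: {"translation": [[x, y, z], ...], "twist": [twist, ...]}. A call has 1 to 10 rows; each row shifts and turns the pose as measured when the row begins, along the tool's axes as they then stand; what a row does not reach is not made up. A row lasts 1/8 s, in which the tool goes at most 62.5 mm and 10.7 degrees, less where a joint would pass 70% of its speed; a pose out of reach is approached as far as the arm can. A call is refused whole if a number of a shift passes 6.25 or a number of a turn 10.7, either way. A call with a gripper value outside its range is refused whole. "grip" is the opening in per cent of the stroke, from 0 (shut) to 100 (fully open), set as the call begins (left out, the last holds). The fingers move at their own pace and stop on an object; "force" is the grip in N (left out, the last holds). Time passes only in rows, so rows that do not move let the fingers close. It gives the time, the measured TCP pose, the force and the opening at its end, in the units of the state.
- telemetry.get_obs(): the state, without advancing time (a new reading comes with each control period).
- optics.read_camera(name): name is "scene" or "top" or "wrist"; returns a dict with "img" (400x640x3 uint8, blue, green, red), "fx", "fy", "cx", "cy" (pixels), "extrinsics" (4x4, takes a point from camera to world coordinates); the wrist camera has in their place "hand_eye" (4x4, takes a point from camera to tool coordinates, whose origin is the TCP and whose axes are the tool frame's). Camera axes: x right, y up, looking along -z (the intrinsics and any distortion apply to the point x, -y, -z); pixel columns grow to the right and rows downward; lengths in m; the calibration is good to about 2 mm. A picture is of the moment at which its call begins: read the wrist's pose just before it. There is no depth.
- env.sign_off(): hands the job in, once; it reports no verdict.
The state is a dict: "time_s": time; "qpos": joint angles; "joint_velocities": joint speeds; "effort": joint torques, N m; "tool_pos": TCP position; "tool_rot": TCP orientation; "force": force on the tool from outside, world axes, zero at the start; "wrist_torque": the same for the moment, N m; "grip_width": finger opening in m.
Only numpy, scipy, OpenCV 4.12 (cv2) and the standard library are available. Lean on these libraries where they do the work, as an engineer would, in place of code of your own. Each camera call takes 0.05 s, during which the arm holds its last target. There are 200 camera calls.

## Task

Fit the round microtube rotor onto the spindle of the small open centrifuge and press it down by its knob, with no more than about 20 N, until it snaps fully home. Then prove that the catch holds: pull it straight up with a steady 12 N or so (never over 18 N) for three seconds, pressing it home again if it comes up. Let go, leaving it locked on the spindle and the strip rotor and everything else on the bench where they are.

Things in the scene. Friction and masses are not known exactly. Their poses are not given: they have to be found in the camera images.
- rotor_knob (a point): Point on the axis of the round microtube rotor, inside its lift knob, 55 mm above the rotor's flat underside; z up the axis. The dark ribbed knob is 24 mm across, 32 to 66 mm above the underside, and is grasped from above at this height; under it the hub, 37 mm across, is 32 mm high and the rim 26 mm.
- rotor: Round microtube rotor: plain aluminium, 92 mm across, 26 mm high at the rim, dished top with eight round tube seats, 0.11 to 0.18 kg. Stands on its underside; origin at the centre of the underside, z up. Its turn does not matter. The bore opens below as a cone, 25 mm wide narrowing to 18 mm over 6 mm.
- spindle_seat (a point): Centre of the spindle's flat round seat, 70 mm above the bench; z up. The 16 mm spindle rises 27 mm above this point, its tip tapering to 9 mm over the last 7 mm. A rotor fully home rests with its underside on it (rotor_knob 55 mm above this point). Round chamber: 120 mm across, rim 18 mm above this point.
- seat_pad: Black rubber pad, 40 mm across, that faces the seat round the foot of the spindle; its origin is the seat's centre. It gives about 1 mm under 20 N.
- catch: Catch on the spindle: three brass spring dogs, about 10 to 20 mm above the seat (origin at the seat's centre). They meet the bore with the rotor 13 to 17 mm up, give way to 3 to 9 N of press, rub on it, and spring out over its inner lip near the bottom. A rotor snapped home has some free play upward (1.5 to 4.5 mm, it varies), then holds firm against any pull; one not snapped home slides off with 1 to 3 N.
- centrifuge: Small white bench centrifuge, fixed: 200 mm deep, 168 mm wide, 88 mm high, origin under the middle of its base; front panel to its own -x, spindle 16 mm from the origin to its +x. The clear lid, hinged on the +x side, is thrown open and leans back, its top about 230 mm above the bench.
- strip_rotor: The other rotor, for tube strips: the same hub and knob, 66 mm high, on an oblong carrier about 80 by 76 mm with two sloping straight beds. Origin at the centre of its underside. Not wanted.
- tube_rack: Green microtube rack, 70 by 130 mm, 42 mm high with its tubes, origin under its centre. Stays.
- tip_box: Pipette tip box, 122 by 82 mm, 55 mm high, origin under its centre. Stays.
- culture_dish: Round clear culture dish with lid, 60 mm across, 14 mm high, origin under its centre. Stays.
- media_bottle: Small amber glass bottle, 52 mm across, 100 mm high, origin under its centre. Stays.
- marker: Marker pen lying on the bench, 125 mm long along its own x, 12 mm thick. Stays.
- timer: Flat square bench timer, 62 by 62 mm, 16 mm high, origin under its centre. Stays.

How it is judged:
By the outcome, as a careful person would: the job done as asked, in the order asked, and still so for the second after the job is handed in, with the robot touching nothing.
It also fails if it takes over 61 s, if anything falls off the work surface, if the arm or the gripper's body presses on something with over 40 N, if the wrist force passes 120 N, or if a joint passes its speed limit or range.

## Working session

There is one attempt and no reset: what is moved stays moved. The work goes in short steps, Python scripts to look and compute and a tool call to move; the robot and the scene stay as the last step left them, time stands still between calls to the robot, and variables do not carry over. Pictures are saved under pics/ and viewed, about 8 in all and at most 12, crops included, and the job is handed in when it is done.

Besides the shell and the picture viewer there is one more tool, called after "Request:" as name(argument=value, ...) on one line, values as JSON. arm_command: Moves the arm, as the interface text tells. Its arguments: {"type":"object","properties":{"translation":{"type":"array","items":{"type":"array","items":{"type":"number"}}},"twist":{"type":"array","items":{"type":"number"}},"grip":{"type":"number"},"force":{"type":"number"}},"required":["translation","twist"]}

```bash
mkdir -p pics; ls; python3 - <<'E'
from cell import telemetry, optics
import cv2, numpy as np
print(telemetry.get_obs())
for n in ("scene","top","wrist"):
    c=optics.read_camera(n); cv2.imwrite(f"pics/{n}0.png",c["img"])
    np.savez(f"pics/{n}0.npz",**c)
    print(n,{k:np.round(v,4).tolist() for k,v in c.items() if k!="img"})
E
```

```text
pics
{'time_s': 0.0, 'qpos': array([76.78271574, 18.43927314, -4.01619421, 83.17694062,  1.29668238,
       78.53969184, -3.25998784]), 'joint_velocities': array([-0.04008814, -0.03902065,  0.05652435,  0.04623148,  0.05211915,
        0.06734151, -0.07594468]), 'effort': array([ 8.12949452e-06, -4.91282558e+01, -4.03899942e-01, -3.12527525e+01,
       -6.38879905e-02,  4.36024368e-02,  1.91477634e-04]), 'tool_pos': array([ 0.15733645, -0.63008916,  0.22144133]), 'tool_rot': array([ 1.79992759e+02,  1.10563805e-01, -7.59719510e+01]), 'force': array([ 0.41214346, -0.24502753,  0.47189348]), 'wrist_torque': array([-0.01627029,  0.03546528, -0.05491458]), 'grip_width': 0.08702810102596835}
scene {'fx': 372.4925, 'fy': 372.4925, 'cx': 322.3655, 'cy': 203.9719, 'extrinsics': [[-0.3194, -0.6508, 0.6888, 1.2742], [0.9475, -0.2068, 0.2439, 0.141], [-0.0162, 0.7305, 0.6827, 0.7915], [0.0, 0.0, 0.0, 1.0]]}
top {'fx': 403.3591, 'fy': 403.3591, 'cx': 321.9964, 'cy': 195.0778, 'extrinsics': [[-0.0094, 0.9892, -0.1465, 0.4156], [-0.9995, -0.0137, -0.0281, -0.1131], [-0.0298, 0.1462, 0.9888, 0.9585], [0.0, 0.0, 0.0, 1.0]]}
wrist {'fx': 351.432, 'fy': 351.432, 'cx': 319.0394, 'cy': 201.7034, 'hand_eye': [[1.0, 0.0005, -0.0001, 0.0], [0.0004, -0.961, -0.2767, -0.0751], [-0.0002, 0.2767, -0.961, -0.1616], [0.0, 0.0, 0.0, 1.0]]}
```

View pics/top0.png

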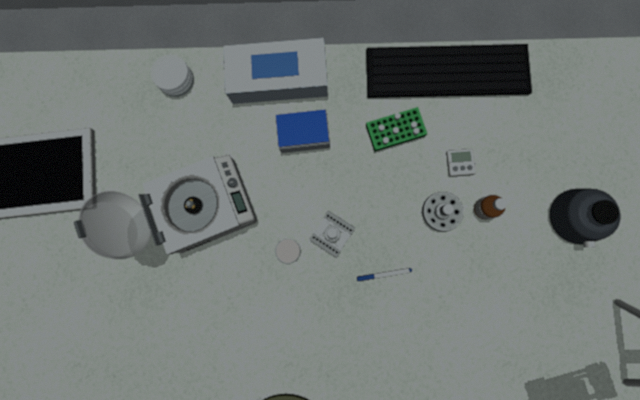

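View pics/scene0.png

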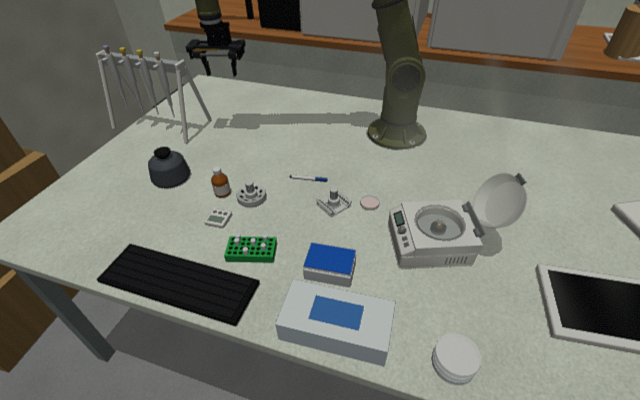

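The top view shows the round rotor at about (443,211), beside the amber bottle at (490,207). The strip rotor is at (333,234) and the centrifuge spindle at about (193,205). In the scene view the rotor is at (251,194) and the spindle at (438,228). Next I'll enlarge both views.

```bash
python3 - <<'E'
import cv2, numpy as np
t=cv2.imread("pics/top0.png"); s=cv2.imread("pics/scene0.png")
def crop(im,u,v,w=80,h=60):
    return cv2.resize(im[v-h//2:v+h//2,u-w//2:u+w//2],(400,300),interpolation=cv2.INTER_CUBIC)
m=np.vstack([np.hstack([crop(t,450,210),crop(t,193,205)]),np.hstack([crop(s,250,190),crop(s,440,225)])])
m=cv2.convertScaleAbs(m,alpha=1.5)
for i in range(0,800,50): cv2.line(m,(i,0),(i,599),(0,255,255) if i%400==0 else (90,90,0),1)
for i in range(0,600,50): cv2.line(m,(0,i),(799,i),(0,255,255) if i%300==0 else (90,90,0),1)
cv2.imwrite("pics/crop1.png",m)
E
```

```text
(no output)
```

View pics/crop1.png

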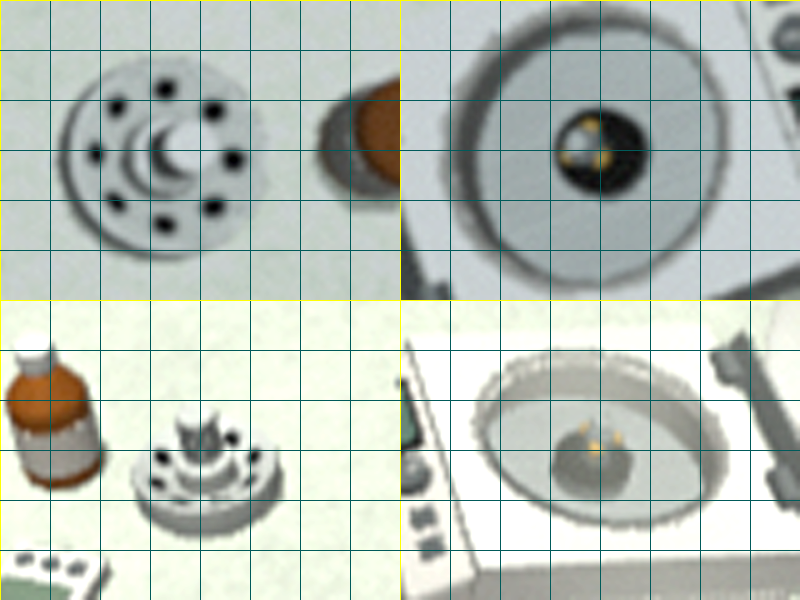

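Mosaic at 5x:
- **Rotor seat ring:** centre at top (442.6,210.8), with the knob top at about (447,209).
- **Pad centre:** top (193,205.2) and scene (438,227.7).
- **Three brass dogs:** visible around the spindle.

Next I'll turn these into positions.

```bash
cat > h.py <<'E'
import numpy as np
def load(n): return dict(np.load(f"pics/{n}.npz"))
def ray(c,uv,E=None):
    E=c["extrinsics"] if E is None else E
    d=np.array([(uv[0]-c["cx"])/c["fx"],-(uv[1]-c["cy"])/c["fy"],-1.])
    return E[:3,3],E[:3,:3]@d
def atz(c,uv,z,E=None):
    o,d=ray(c,uv,E); return o+d*(z-o[2])/d[2]
def proj(c,p,E=None):
    E=c["extrinsics"] if E is None else E
    q=E[:3,:3].T@(np.asarray(p)-E[:3,3]); return np.array([c["cx"]-c["fx"]*q[0]/q[2],c["cy"]+c["fy"]*q[1]/q[2]])
E
python3 - <<'E'
from h import *
np.set_printoptions(precision=4,suppress=True)
t,s=load("top0"),load("scene0")
print("D",[k for k in t])
print("rotor ring",atz(t,(442.6,210.8),.024),"knob",atz(t,(447,209),.066))
print("rotor scene",atz(s,(249.9,186.5),.060))
print("pad",atz(t,(193,205.2),.07),atz(s,(438,227.7),.07))
print("chamber rim", atz(t,(153+(590-400)/5,175+147/5),.088))
print("bottle cap",atz(t,(497,203),.1))
p=atz(t,(193,205.2),.07); print(proj(t,p+[0,0,.027]),proj(s,p+[0,0,.027]))
E
```

```text
D ['img', 'fx', 'fy', 'cx', 'cy', 'extrinsics']
rotor ring [ 0.5135 -0.3648  0.024 ] knob [ 0.513  -0.3633  0.066 ]
rotor scene [ 0.5292 -0.3554  0.06  ]
pad [0.5283 0.2015 0.07  ] [0.5407 0.2034 0.07  ]
chamber rim [0.5278 0.1996 0.088 ]
bottle cap [ 0.5207 -0.4595  0.1   ]
[188.7048 203.6933] [439.7973 217.1389]
```

Request:
arm_command(translation=[[0,0,0],[0,0,0],[0,0,0],[0,0,0],[0,0,0],[0,0,0],[0,0,0],[0,0,0]], twist=[-10,-10,-10,-10,-10,-10,-10,-10])

```text
time_s: 1.15
tool_pos: [0.1568, -0.6282, 0.2176]
tool_rot: [-179.5, 0.1, 6.7]
force: [-0.2, 0.8, -0.9]
grip_width: 0.0875
```

Request:
arm_command(translation=[[3.9,-2.2,-0.1],[3.9,-2.2,-0.1],[3.9,-2.2,0],[3.9,-2.2,0],[3.9,-2.2,0],[3.9,-2.2,0],[3.9,-2.2,0],[3.9,-2.2,0],[3.9,-2.2,0],[3.9,-2.2,0]], twist=[0,0,0,0,0,0,0,0,0,0])

```text
time_s: 2.4
tool_pos: [0.5234, -0.3604, 0.2163]
tool_rot: [-179.3, 0.4, 6.1]
force: [0.6, 0.3, 0.2]
grip_width: 0.0867
```

```bash
cat >> h.py <<'E'
def wrist(name):
    from cell import telemetry, optics
    import cv2
    from scipy.spatial.transform import Rotation as R
    o=telemetry.get_obs(); c=optics.read_camera("wrist")
    T=np.eye(4); T[:3,:3]=R.from_euler("xyz",o["tool_rot"],degrees=True).as_matrix(); T[:3,3]=o["tool_pos"]
    c["extrinsics"]=T@c["hand_eye"]; c["T"]=T
    np.savez(f"pics/{name}.npz",**c); cv2.imwrite(f"pics/{name}.png",c["img"])
    print(o["time_s"],o["tool_pos"].round(4),o["tool_rot"].round(2),o["force"].round(2),o["grip_width"].round(4)); return c
E
python3 -c "
from h import *
wrist('w1')"
```

```text
Traceback (most recent call last):
  File "h.py", line 20, in wrist
    print(o["time_s"],o["tool_pos"].round(4),o["tool_rot"].round(2),o["force"].round(2),o["grip_width"].round(4)); return c
                                                                                        ^^^^^^^^^^^^^^^^^^^^^
AttributeError: 'float' object has no attribute 'round'
```

View pics/w1.png

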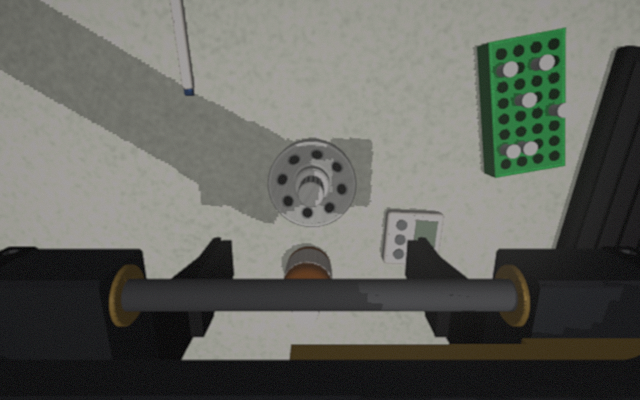

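The wrist view shows the rotor's seat ring centred at about (311.7,183.9). The bottle is at (308,262), toward the gripper.

```bash
sed -i 's/,o\["grip_width"\].round(4))/,round(o["grip_width"],4))/' h.py
python3 - <<'E'
from h import *
np.set_printoptions(precision=4,suppress=True)
c=load("w1"); print(c["T"])
p=atz(c,(311.7,183.9),.024); print(p, atz(c,(311,190),.066))
d=c["T"][:3,:3].T@(p-c["T"][:3,3]); print("tool offset",d)
print("axis proj bottom/top of knob at p:",proj(c,[p[0],p[1],0]),proj(c,[p[0],p[1],.066]))
E
```

```text
[[ 0.9944  0.1057 -0.0075  0.5234]
 [ 0.1058 -0.9943  0.011  -0.3604]
 [-0.0063 -0.0118 -0.9999  0.2163]
 [ 0.      0.      0.      1.    ]]
[ 0.5144 -0.3663  0.024 ] [ 0.5145 -0.3627  0.066 ]
tool offset [-0.0083  0.0071  0.1923]
axis proj bottom/top of knob at p: [312.2756 179.1663] [310.494  193.8182]
```

Request:
arm_command(translation=[[-0.4,0.3,1.5],[-0.4,0.35,2],[0,0,2],[0,0,2],[0,0,2],[0,0,2],[0,0,1.5],[0,0,1],[0,0,0.5],[0,0,0]], twist=[0,0,0,0,0,0,0,0,0,0])

```text
time_s: 3.7
tool_pos: [0.5118, -0.364, 0.0585]
tool_rot: [-179.0, 0.6, 6.1]
force: [-0.6, -0.3, 0.4]
grip_width: 0.0873
```

```bash
python3 -c "
from h import *
wrist('w2')"
```

```text
3.7 [ 0.5118 -0.364   0.0585] [-178.99    0.6     6.12] [-0.65 -0.28  0.44] 0.0873
```

View pics/w2.png

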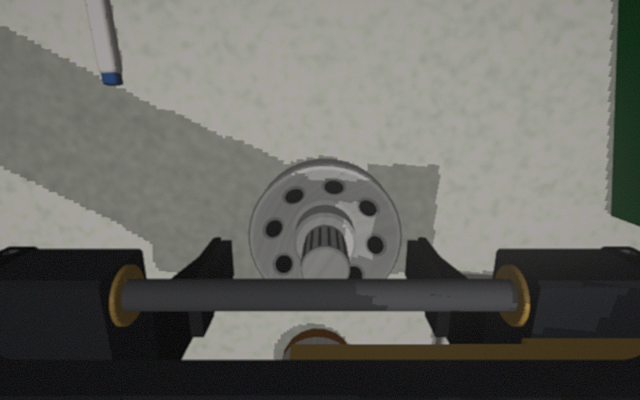

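The knob is centred between the fingers at about (326,265), roughly 3 mm toward tool +x. I'll correct that, descend and close.

Request:
arm_command(translation=[[0.3,0.05,0.6],[0,0,0.8],[0,0,0.6],[0,0,0.2],[0,0,0]], twist=[0,0,0,0,0])

```text
time_s: 4.38
tool_pos: [0.5161, -0.3642, 0.0364]
tool_rot: [-179.1, 0.5, 6.2]
force: [0.2, 0.1, 0.4]
grip_width: 0.0868
```

Request:
arm_command(translation=[[0,0,0],[0,0,0],[0,0,0],[0,0,0],[0,0,0],[0,0,0]], twist=[0,0,0,0,0,0], grip=0, force=40)

```text
time_s: 5.12
tool_pos: [0.5164, -0.3645, 0.0372]
tool_rot: [-179.1, 0.4, 6.1]
force: [-0.9, -0.6, -0.3]
grip_width: 0.0346
```

Request:
arm_command(translation=[[0,0,0],[0,0,0],[0,0,0],[0,0,0]], twist=[0,0,0,0])

```text
time_s: 5.62
tool_pos: [0.5162, -0.3645, 0.0371]
tool_rot: [-179.1, 0.5, 6.1]
force: [0.3, 0.4, 0.8]
grip_width: 0.0232
```

Request:
arm_command(translation=[[0,0,-0.5],[0,0,-1.5],[0,0,-2],[0,0,-2.5],[0,0,-2.5],[0,0,-2.5],[0,0,-2.5],[0,0,-1.5],[0,0,-0.5],[0,0,0]], twist=[0,0,0,0,0,0,0,0,0,0])

```text
time_s: 6.88
tool_pos: [0.5189, -0.3667, 0.2117]
tool_rot: [-179.4, 0.2, 6.2]
force: [0.1, -0.4, -1.4]
grip_width: 0.0232
```

Request:
arm_command(translation=[[0,0,0],[0,0,0],[0.5,-1.5,0],[1,-2.5,0],[1.3,-3.5,0],[1.5,-4,0],[1.5,-4,0],[1.5,-4,0],[1.5,-4,0],[1.5,-4,0]], twist=[-7,-7,0,0,0,0,0,0,0,0])

```text
time_s: 8.12
tool_pos: [0.5145, -0.0572, 0.2072]
tool_rot: [-178.6, 0.6, 19.4]
force: [0.6, 0.4, -0.9]
grip_width: 0.0229
```

Request:
arm_command(translation=[[1.5,-3.5,-0.2],[1.5,-3.5,-0.2],[1.3,-3,-0.2],[1.2,-2.5,0],[0.8,-1.5,0],[0.4,-0.8,0],[0,0,0],[0,0,0]], twist=[0,0,0,0,0,0,0,0])

```text
time_s: 9.12
tool_pos: [0.52, 0.1206, 0.2125]
tool_rot: [-178.6, 1.1, 19.2]
force: [1.0, -0.1, -1.2]
grip_width: 0.0233
```

```bash
python3 -c "
from h import *
wrist('w3')"
```

```text
9.125 [0.52   0.1206 0.2125] [-178.55    1.06   19.25] [ 1.04 -0.08 -1.19] 0.0233
```

View pics/w3.png

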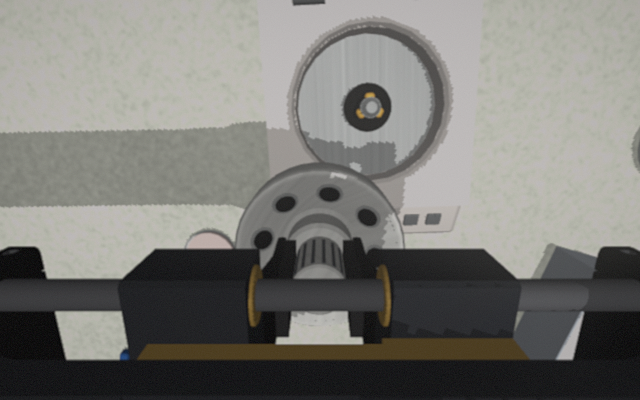

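The chamber is clear in this view, with the pad centre near (367,106). The rotor is held upright, and four of its seats are visible at (263,240), (286,204), (330,194) and (367,217).

```bash
python3 - <<'E'
from h import *
import cv2
from scipy.optimize import least_squares
np.set_printoptions(precision=4,suppress=True)
c=load("w3"); T=c["T"]; g=cv2.cvtColor(c["img"],cv2.COLOR_BGR2GRAY)
m=np.zeros_like(g); m[70:145,330:405]=(g[70:145,330:405]<60)*255
n,l,st,ce=cv2.connectedComponentsWithStats(m); k=1+st[1:,4].argmax()
h=cv2.convexHull(np.argwhere(l==k)[:,::-1].astype(np.int32)); e=cv2.fitEllipse(h); print("pad",e)
p=atz(c,e[0],.07); print("pad world",p,"tool",T[:3,:3].T@(p-T[:3,3]))
H=c["hand_eye"]
def blob(u,v):
    w=g[v-9:v+10,u-11:u+12].astype(float); q=np.clip(75-w,0,None); Y,X=np.mgrid[v-9:v+10,u-11:u+12]; return (q*X).sum()/q.sum(),(q*Y).sum()/q.sum()
hs=[(263,240),(286,204),(330,194),(367,217)]
bs=[blob(*x) for x in hs]; print(np.array(bs))
for pts in (hs,bs):
    P=np.array([atz(c,b,.0125,H) for b in pts])[:,:2]
    for r in (None,):
        s=least_squares(lambda q:np.hypot(*(P-q[:2]).T)-q[2],[0,0,.034]); print("rotor centre tool",s.x,s.fun)
# calibrate with w1: seat circle
c1=load("w1")
P=np.array([atz(c1,b,.024) for b in [(317,155),(341,189),(336,167),(329,207),(307,213),(288,201),(282,179),(294,160)]])[:,:2]
s=least_squares(lambda q:np.hypot(*(P-q[:2]).T)-q[2],[.51,-.36,.034]); print(s.x,s.fun)
E
```

```text
pad ((367.00390625, 106.92066955566406), (45.159210205078125, 46.87654113769531), 34.67868423461914)
pad world [0.5303 0.2028 0.07  ] tool [ 0.0395 -0.0706  0.1436]
[[262.5333 239.8015]
 [285.0561 203.7524]
 [329.062  193.9902]
 [366.8067 217.0598]]
rotor centre tool [-0.0004  0.0004  0.0305] [ 0.0001 -0.0002  0.0002 -0.0001]
rotor centre tool [-0.0007  0.0003  0.0305] [ 0. -0.  0. -0.]
[ 0.5143 -0.3668  0.0308] [ 0.      0.0001  0.0001 -0.0004  0.0006 -0.0003  0.     -0.    ]
```

Request:
arm_command(translation=[[0.6,-1.2,0],[1,-2,0],[1,-2,0],[0.7,-1.4,0],[0.4,-0.7,0],[0,0,0],[0,0,0]], twist=[0,0,0,0,0,0,0])

```text
time_s: 10.05
tool_pos: [0.5326, 0.2033, 0.2135]
tool_rot: [-178.5, 1.1, 18.8]
force: [-0.4, -0.0, -1.3]
grip_width: 0.023
```

Request:
arm_command(translation=[[0,0.2,1],[0,0,1.7],[0,0,1.7],[0,0,1.5],[0,0,1],[0,0,0.4],[0,0,0],[0,0,0]], twist=[0,0,0,0,0,0,0,0])

```text
time_s: 11.05
tool_pos: [0.5309, 0.2003, 0.1341]
tool_rot: [-178.6, 1.2, 18.6]
force: [0.1, -0.1, -1.4]
grip_width: 0.0231
```

```bash
python3 - <<'E'
from h import *
from cell import optics
import cv2
s=optics.read_camera("scene"); t=optics.read_camera("top"); wrist("w4")
f=lambda i,u,v:cv2.resize(i[v-35:v+35,u-46:u+47],(400,300),interpolation=cv2.INTER_CUBIC)
a=cv2.convertScaleAbs(np.hstack([f(s["img"],440,215),f(t["img"],185,200)]),alpha=1.4)
cv2.imwrite("pics/c4.png",a)
E
```

```text
11.15 [0.531  0.2002 0.1342] [-178.58    1.18   18.64] [ 0.26  0.56 -1.18] 0.023
```

View pics/c4.png

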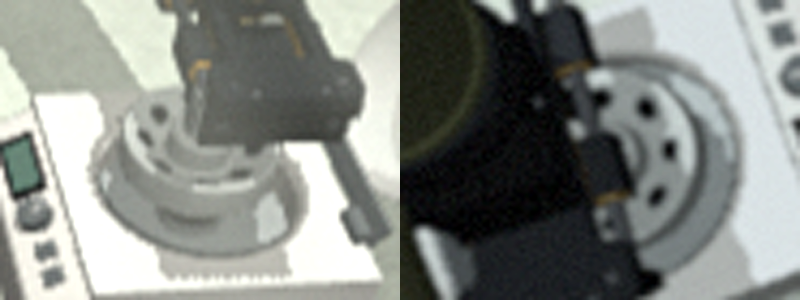

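Both views show the rotor concentric in the chamber and just above the spindle tip. I'll lower it in small steps and watch the force.

Request:
arm_command(translation=[[0.05,-0.15,0.2],[0,0,0.2],[0,0,0.2],[0,0,0.2],[0,0,0]], twist=[0,0,0,0,0])

```text
time_s: 11.82
tool_pos: [0.5309, 0.2021, 0.126]
tool_rot: [-178.6, 1.1, 18.6]
force: [-0.5, -0.7, -1.5]
grip_width: 0.0236
```

Request:
arm_command(translation=[[0,0,0.2],[0,0,0.2],[0,0,0.1]], twist=[0,0,0])

```text
time_s: 12.2
tool_pos: [0.531, 0.2037, 0.1215]
tool_rot: [-178.5, 1.0, 18.7]
force: [-0.5, 1.8, -0.4]
grip_width: 0.0229
```

Request:
arm_command(translation=[[0,0,0.15],[0,0,0.15]], twist=[0,0])

```text
time_s: 12.45
tool_pos: [0.5315, 0.2043, 0.1192]
tool_rot: [-178.5, 0.9, 18.7]
force: [-0.8, -0.1, 3.4]
grip_width: 0.0228
```

Request:
arm_command(translation=[[0,0,0.2],[0,0,0.2]], twist=[0,0])

```text
time_s: 12.7
tool_pos: [0.532, 0.2044, 0.116]
tool_rot: [-178.5, 0.9, 18.7]
force: [-1.0, 0.8, 4.6]
grip_width: 0.0236
```

Request:
arm_command(translation=[[0,0,0.2],[0,0,0.2]], twist=[0,0])

```text
time_s: 12.95
tool_pos: [0.5314, 0.2042, 0.111]
tool_rot: [-178.5, 0.9, 18.7]
force: [-0.3, 1.3, -0.2]
grip_width: 0.0228
```

Request:
arm_command(translation=[[0,0,0.15],[0,0,0.15]], twist=[0,0])

```text
time_s: 13.2
tool_pos: [0.5309, 0.204, 0.1069]
tool_rot: [-178.5, 1.0, 18.7]
force: [-2.2, 0.6, 6.4]
grip_width: 0.0226
```

Request:
arm_command(translation=[[0,0,0.12],[0,0,0.12]], twist=[0,0])

```text
time_s: 13.45
tool_pos: [0.5308, 0.2043, 0.1066]
tool_rot: [-178.6, 1.0, 18.7]
force: [-3.7, -1.4, 9.6]
grip_width: 0.0229
```

Request:
arm_command(translation=[[0,0,0.16],[0,0,0.16]], twist=[0,0])

```text
time_s: 13.7
tool_pos: [0.5308, 0.2043, 0.1065]
tool_rot: [-178.7, 1.0, 18.7]
force: [-3.6, -2.0, 10.6]
grip_width: 0.0233
```

Request:
arm_command(translation=[[0,0,0.2],[0,0,0.2]], twist=[0,0])

```text
time_s: 13.95
tool_pos: [0.5308, 0.2044, 0.1063]
tool_rot: [-178.8, 1.1, 18.7]
force: [-4.1, -2.3, 12.7]
grip_width: 0.0234
```

Request:
arm_command(translation=[[0,0,0.25],[0,0,0.25]], twist=[0,0])

```text
time_s: 14.2
tool_pos: [0.5309, 0.2044, 0.1061]
tool_rot: [-179.0, 1.1, 18.7]
force: [-6.4, -2.7, 16.4]
grip_width: 0.023
```

Request:
arm_command(translation=[[0,0,0.27],[0,0,0.27]], twist=[0,0])

```text
time_s: 14.45
tool_pos: [0.5308, 0.2044, 0.1061]
tool_rot: [-179.2, 1.1, 18.7]
force: [-6.3, -2.4, 18.5]
grip_width: 0.023
```

Press has reached about 19 N, so no harder. Now I'll ease off and pull up gently to find the free play.

Request:
arm_command(translation=[[0,0,-0.1],[0,0,-0.1]], twist=[0,0])

```text
time_s: 14.7
tool_pos: [0.531, 0.2042, 0.1086]
tool_rot: [-179.3, 1.1, 18.7]
force: [-0.5, 1.1, -3.1]
grip_width: 0.0228
```

Request:
arm_command(translation=[[0,0,-0.08],[0,0,-0.08]], twist=[0,0])

```text
time_s: 14.95
tool_pos: [0.5308, 0.2042, 0.1092]
tool_rot: [-179.2, 1.1, 18.7]
force: [1.3, 1.3, -3.4]
grip_width: 0.0231
```

Request:
arm_command(translation=[[0,0,-0.08],[0,0,-0.08]], twist=[0,0])

```text
time_s: 15.2
tool_pos: [0.5307, 0.2041, 0.1094]
tool_rot: [-179.2, 1.1, 18.7]
force: [2.3, 2.3, -8.9]
grip_width: 0.023
```

Request:
arm_command(translation=[[0,0,-0.1],[0,0,-0.1]], twist=[0,0])

```text
time_s: 15.45
tool_pos: [0.5305, 0.2041, 0.1095]
tool_rot: [-179.1, 1.1, 18.7]
force: [4.0, 3.3, -13.3]
grip_width: 0.0231
```

It holds firm at about 3 mm of free play. I'll hold this pull and check the force.

Request:
arm_command(translation=[[0.03,-0.02,-0.1],[0.03,-0.02,-0.1]], twist=[0,0])

```text
time_s: 15.7
tool_pos: [0.5306, 0.2041, 0.1096]
tool_rot: [-179.1, 1.2, 18.7]
force: [5.1, 2.7, -16.7]
grip_width: 0.0232
```

Request:
arm_command(translation=[[0.03,-0.02,-0.1],[0.03,-0.02,-0.1]], twist=[0,0])

```text
time_s: 15.95
tool_pos: [0.5306, 0.2041, 0.1096]
tool_rot: [-179.1, 1.3, 18.6]
force: [4.0, 2.8, -15.8]
grip_width: 0.0231
```

Request:
arm_command(translation=[[0.03,-0.02,-0.07],[0.03,-0.02,-0.07]], twist=[0,0])

```text
time_s: 16.2
tool_pos: [0.5306, 0.2041, 0.1096]
tool_rot: [-179.0, 1.4, 18.6]
force: [3.6, 3.1, -16.0]
grip_width: 0.0231
```

Request:
arm_command(translation=[[0.03,-0.02,-0.07],[0.03,-0.02,-0.07]], twist=[0,0])

```text
time_s: 16.45
tool_pos: [0.5307, 0.2042, 0.1096]
tool_rot: [-179.0, 1.5, 18.6]
force: [4.1, 2.4, -16.8]
grip_width: 0.023
```

Request:
arm_command(translation=[[0,0,-0.04],[0,0,-0.04]], twist=[0,0])

```text
time_s: 16.7
tool_pos: [0.5306, 0.2042, 0.1095]
tool_rot: [-179.0, 1.5, 18.6]
force: [4.1, 3.2, -16.2]
grip_width: 0.0229
```

Request:
arm_command(translation=[[0,0,-0.04],[0,0,-0.04]], twist=[0,0])

```text
time_s: 16.95
tool_pos: [0.5307, 0.2041, 0.1096]
tool_rot: [-179.0, 1.5, 18.6]
force: [5.4, 2.6, -15.9]
grip_width: 0.0228
```

Request:
arm_command(translation=[[0,0,0.02],[0,0,0]], twist=[0,0])

```text
time_s: 17.2
tool_pos: [0.5307, 0.2041, 0.1095]
tool_rot: [-179.0, 1.5, 18.6]
force: [3.2, 3.3, -12.6]
grip_width: 0.0232
```

Request:
arm_command(translation=[[0,0,0],[0,0,0]], twist=[0,0])

```text
time_s: 17.45
tool_pos: [0.5307, 0.2042, 0.1095]
tool_rot: [-179.0, 1.5, 18.6]
force: [3.8, 3.0, -13.6]
grip_width: 0.0233
```

A zero shift keeps the pull steady at about 13 N, so I'll hold that for over 3 s.

Request:
arm_command(translation=[[0,0,0],[0,0,0],[0,0,0],[0,0,0]], twist=[0,0,0,0])

```text
time_s: 17.95
tool_pos: [0.5307, 0.2041, 0.1095]
tool_rot: [-179.0, 1.5, 18.6]
force: [4.3, 3.2, -12.9]
grip_width: 0.0229
```

Request:
arm_command(translation=[[0,0,0],[0,0,0],[0,0,0],[0,0,0]], twist=[0,0,0,0])

```text
time_s: 18.45
tool_pos: [0.5307, 0.2041, 0.1095]
tool_rot: [-179.0, 1.5, 18.6]
force: [4.5, 2.2, -14.3]
grip_width: 0.0228
```

Request:
arm_command(translation=[[0,0,0],[0,0,0],[0,0,0],[0,0,0],[0,0,0],[0,0,0]], twist=[0,0,0,0,0,0])

```text
time_s: 19.2
tool_pos: [0.5307, 0.2042, 0.1095]
tool_rot: [-179.0, 1.5, 18.6]
force: [2.8, 1.8, -14.0]
grip_width: 0.0229
```

Request:
arm_command(translation=[[0,0,0],[0,0,0],[0,0,0],[0,0,0],[0,0,0],[0,0,0]], twist=[0,0,0,0,0,0])

```text
time_s: 19.95
tool_pos: [0.5307, 0.2042, 0.1095]
tool_rot: [-179.0, 1.5, 18.6]
force: [4.4, 1.7, -13.6]
grip_width: 0.0233
```

Request:
arm_command(translation=[[0,0,0],[0,0,0],[0,0,0],[0,0,0],[0,0,0],[0,0,0]], twist=[0,0,0,0,0,0])

```text
time_s: 20.7
tool_pos: [0.5307, 0.2041, 0.1095]
tool_rot: [-179.0, 1.5, 18.6]
force: [3.3, 2.4, -13.5]
grip_width: 0.0232
```

Request:
arm_command(translation=[[0,0,0],[0,0,0],[0,0,0],[0,0,0]], twist=[0,0,0,0])

```text
time_s: 21.2
tool_pos: [0.5307, 0.2041, 0.1095]
tool_rot: [-179.0, 1.4, 18.6]
force: [3.5, 2.5, -13.4]
grip_width: 0.0228
```

The catch held for 4 s at 13–14 N with no movement. Now I'll lower it back onto the seat with a light press, ease off and release.

Request:
arm_command(translation=[[0,0,0.15],[0,0,0.15],[0,0,0.12]], twist=[0,0,0])

```text
time_s: 21.58
tool_pos: [0.5311, 0.2043, 0.1086]
tool_rot: [-179.1, 1.4, 18.6]
force: [-0.5, 0.6, -1.8]
grip_width: 0.0229
```

Request:
arm_command(translation=[[0,0,0.1],[0,0,0.1]], twist=[0,0])

```text
time_s: 21.82
tool_pos: [0.5312, 0.2043, 0.1074]
tool_rot: [-179.1, 1.4, 18.6]
force: [-0.7, -0.3, -1.8]
grip_width: 0.0229
```

Request:
arm_command(translation=[[0,0,0.1],[0,0,0.1]], twist=[0,0])

```text
time_s: 22.08
tool_pos: [0.5312, 0.2044, 0.1068]
tool_rot: [-179.2, 1.4, 18.6]
force: [-3.2, -0.8, 7.0]
grip_width: 0.0229
```

Request:
arm_command(translation=[[0,0,0.1],[0,0,0.1]], twist=[0,0])

```text
time_s: 22.32
tool_pos: [0.5312, 0.2044, 0.1068]
tool_rot: [-179.3, 1.4, 18.6]
force: [-1.9, -1.6, 7.7]
grip_width: 0.0231
```

Request:
arm_command(translation=[[0,0,-0.03],[0,0,0]], twist=[0,0])

```text
time_s: 22.58
tool_pos: [0.5312, 0.2044, 0.1073]
tool_rot: [-179.3, 1.4, 18.6]
force: [-0.2, 0.4, 0.1]
grip_width: 0.023
```

Request:
arm_command(translation=[[0,0,0],[0,0,0],[0,0,0],[0,0,0],[0,0,0],[0,0,0]], twist=[0,0,0,0,0,0], grip=70)

```text
time_s: 23.32
tool_pos: [0.5316, 0.2039, 0.1068]
tool_rot: [-179.3, 1.4, 18.6]
force: [-0.9, -0.5, 0.3]
grip_width: 0.0602
```

Request:
arm_command(translation=[[0,0,-0.5],[0,0,-1.5],[0,0,-2],[0,0,-2],[0,0,-2],[0,0,-2],[0,0,-1],[0,0,0]], twist=[0,0,0,0,0,0,0,0])

```text
time_s: 24.32
tool_pos: [0.5362, 0.2048, 0.2291]
tool_rot: [-179.3, 0.9, 18.6]
force: [-0.6, -0.1, -0.2]
grip_width: 0.0609
```

Request:
arm_command(translation=[[-0.5,1,0],[-1,2,0],[-1,2.5,0],[-1,2.5,0],[-0.5,1.5,0],[0,0,0]], twist=[0,0,0,0,0,0])

```text
time_s: 25.08
tool_pos: [0.5249, 0.094, 0.2238]
tool_rot: [-179.3, 1.5, 18.5]
force: [-0.3, -1.0, 0.8]
grip_width: 0.061
```

```bash
python3 - <<'E'
from h import *
from cell import optics
import cv2
wrist("w5"); s=optics.read_camera("scene")["img"]
w=cv2.imread("pics/w5.png")
cv2.imwrite("pics/f.png",np.hstack([cv2.resize(w,(480,300)),cv2.resize(s[165:285,376:504],(320,300),interpolation=cv2.INTER_CUBIC)]))
cv2.imwrite("pics/s5.png",s)
c=load("w5"); P=[.5305,.2035]
# rim top edge / seat ring expected if home
for z in (.07,.096,.136): print(z,proj(c,[*P,z]))
E
```

```text
25.075 [0.5249 0.094  0.2238] [-179.31    1.46   18.53] [-0.3  -0.98  0.75] 0.061
0.07 [372.0501429   70.35454954]
0.096 [376.08681698  67.15603287]
0.136 [383.99383126  60.89079659]
```

View pics/f.png

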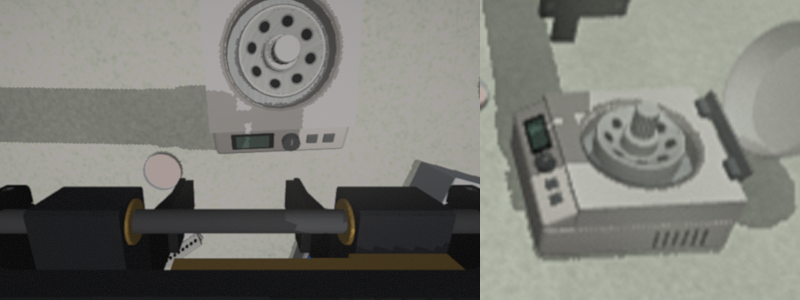

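View pics/s5.png

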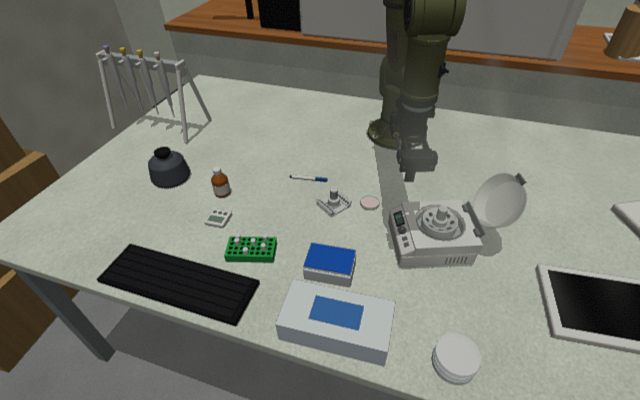

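The rotor sits level and concentric in the chamber at scene (440,220). The bottle, strip rotor, dish, marker, rack, timer and tip box are where they were, and the gripper is clear. I'll hand in.

```bash
python3 -c "
from cell import env
print(env.sign_off())"
```

```text
the job is handed in; nothing more can be done
None
```

The round rotor is locked on the spindle and the job is handed in at about 25 s, well inside the 61 s limit.

- **Fit and press:** I gripped the rotor by its knob and lowered it onto the spindle. The dogs gave way at about 5–6 N. The highest press reading was 18.5 N at the wrist, or about 20 N on the seat with the rotor's weight.
- **Catch test:** The rotor came up about 3 mm of free play, then stopped firm. For about 4 s the readings were 12.6–14.3 N at the wrist, or about 11–13 N on the catch after the rotor's weight, with no height change. While I was settling the force beforehand, the pull read up to 16.8 N for about 1.5 s, still under the 18 N limit.
- **Side force:** The pull also carried about 4–5 N of sideways force. The tool was tilted 1–2° and I could not correct that.
- **Release:** I pressed the rotor back onto the seat at about 8 N, eased to roughly zero, opened the gripper and backed away.

The last pictures show the rotor level and centred in the chamber. The strip rotor and everything else look to be where they started, judged by eye.

The scene camera's positions disagreed with the top and wrist cameras by about 12–15 mm in x. I used the top and wrist cameras, which agreed to about 2 mm.

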